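Put the four display instruments back in their own trays

TASK

At this instrument stall, customers have put the four display instruments (red drum, cajon shaker, grooved guiro, cowbell) back in the wrong trays. Move each one to the display place of the tray whose stock bin holds its own kind, standing upright in the middle of the felt; the sold-out tray is free to park a piece in on the way, but must be empty again at the end. Set every piece down gently, knock none over, and leave the cup of beaters in front of the trays where it stands.

Things in the scene. Friction and masses are not known exactly. Their poses are not given: they have to be found in the camera images.
- drum_mid (a point): small painted hand drum, red shell with white rope, white skin on top: upright cylinder 60 mm across (62 over its hoops), 80 mm tall, about 0.16 kg. The point is its centre, 40 mm above its underside; z up. Loose.
- cajon_mid (a point): little box shaker in the form of a cajon: plywood box 46 (x) by 50 (y) by 76 mm tall, dark front and back with a black round sound hole in front (+x), black patch on top, about 0.13 kg. The point is its centre, 38 mm above its underside; z up. Loose.
- guiro_mid (a point): guiro shaker: orange turned-wood upright cylinder with grooves round it, 44 mm across, 90 mm tall, dark mouth on top, about 0.11 kg. The point is its centre, 45 mm above its underside; z up. Loose.
- cowbell_mid (a point): green-painted sheet-steel cowbell standing on its mouth, with brass rim and a brass strap loop on top: mouth 44 (x) by 56 (y) mm, narrowing evenly to 36 by 47 mm at 76 mm height (51 mm wide in y half-way); the loop ends at 93 mm; about 0.24 kg. The point is its centre, 38 mm above its underside; z up. Loose.
- tray_drum_spot (a point): drum tray: fixed stepped dark-wood tray, 233 x 144 mm. Point: middle of the display place's floor, 6 mm above the table; x from stock bin to customers, y across, z up. Display place 110 (x) x 130 (y) mm inside, rim 10 mm above its floor; on its -x side a 45 mm high divider (55 mm from the point) to the stock bin: bring fingers in from the y sides. Two red drums lie in the bin, top 67 mm above the table.
- tray_cajon_spot (a point): display place of the cajon tray: same kind of tray as the drum tray, with a grey felt square in the middle of the display place; two plywood cajon shakers lie in its stock bin (up to 52 mm). Point and axes as for the drum tray.
- tray_guiro_spot (a point): display place of the guiro tray: same kind of tray as the drum tray, with a grey felt square in the middle of the display place; two orange grooved guiros lie in its stock bin (up to 50 mm). Point and axes as for the drum tray.
- tray_cowbell_spot (a point): display place of the cowbell tray: same kind of tray as the drum tray, with a grey felt square in the middle of the display place; two green cowbells lie in its stock bin (up to 51 mm). Point and axes as for the drum tray.
- tray_empty_spot (a point): display place of the sold-out tray: same kind of tray as the drum tray, with nothing in its stock bin and, at the start, nothing in its display place. Point and axes as for the drum tray.
- cup: pale staved wooden cup 80 mm across and 92 mm tall with two beaters in it (green and blue heads, up to 119 mm); origin under its centre. It stands in front of the trays, on the customers' side. Bystander, loose.

How it is judged:
By the outcome, as a careful person would: the job done as asked, in the order asked, and still so for the second after the job is handed in, with the robot touching nothing.
It also fails if it takes over 141 s, if anything falls off the work surface, if the arm or the gripper's body presses on something with over 40 N, if the wrist force passes 120 N, or if a joint passes its speed limit or range.

ROBOT

A 7-joint arm with a two-finger parallel gripper is mounted at the origin on the work surface. World frame = base frame: x ahead of the robot, y to its left, z up, the work surface at z = 0. Lengths are in mm, angles in rad, forces in N, time in s.
With the tool pointing down it reaches from about 350 to 775 mm from the base axis. Payload 3.1 kg.
Tool frame: the origin (TCP) lies on the centre line of the jaws, within the pads' length; the fingertips stand 14 mm ahead of it and the grasp point (between the pads) lies 5 mm behind it (env.finger_overhang is the z of the fingertips in the tool frame, in mm); z points along the fingers, y is the line along which they close (so a half turn about z gives the same grasp; the last joint's range is limited). The gripper opens to 85 mm and grips with 20 to 120 N. Pads are 22 mm wide; open, the fingers measure 114 mm over their backs; the gripper's body (76 mm by 85 mm) begins 54 mm behind the grasp point. The pads swing forward as they close: fully open they stand 13 mm farther back than shut.
Start: joints at [-0.042, 0.311, 0.014, 1.512, -0.004, 1.319, -0.027], TCP at [550.015, 0.032, 245.304] pointing down, gripper open.
Joint ranges: [-2.7, 2.7], [-0.3, 1.91], [-1.27, 1.3], [0.12, 2.57], [-1.44, 4.58], [0.2, 2.03], [-3.05, 3.05]. Speed limits (rad/s): [2.79, 2.79, 3.14, 3.14, 3.14, 3.14, 3.14].

INTERFACE

Orientations are given as a rotation vector (axis times angle).
In Python, from cell import env, capture, get_calibration gives the robot as it stands.
- The arm moves only by the tool send_rows, never from a script. Its argument "plan" is one flat list of numbers, 5 for each row, row after row: the shift along the tool's x, y, z in m, then the turn about the tool's z in degrees, then the finger opening in m, from 0 to 0.0854. A call has 1 to 20 rows; each row shifts and turns the commanded pose from where the row before left it, along the tool's axes as they then stand; what a row does not reach is not made up. A row lasts 1/10 s, in which the tool goes at most 50 mm and 8.59 degrees, less where a joint would pass 70% of its speed; a pose out of reach is approached as far as the arm can. A call with a gripper value outside its range is refused whole. The fingers move at their own pace and stop on an object; "grip_force" is the grip in N (left out, the last holds). Time passes only in rows, so rows that do not move let the fingers close. It gives the time, the measured TCP pose, the force, the opening and the grip force at its end, in the units of the state.
- env.sense(): the state, without advancing time (a new reading comes with each control period).
- capture(name): name is "scene" or "side" or "wrist"; returns the picture (384x512x3 uint8, red, green, blue); there is no depth.
- get_calibration(name): a dict with "camera_matrix" (3x3 intrinsics, pixels), "cam_to_world" (4x4, takes a point from camera to world coordinates). Camera axes: x right, y down, z forward; pixel columns grow to the right and rows downward; lengths in mm; the calibration is good to about 2 mm. A picture is of the moment at which its call begins: read the wrist's pose just before it. get_calibration takes no time and is no camera call; for the wrist camera it gives the pose at the moment of the call.
- env.close_job(): hands the job in; it is judged then, once.
The state is a dict: "t": time; "joint_pos": joint angles; "joint_vel": joint speeds; "effort": joint torques, N m; "ee_pos": TCP position; "tool_rot": TCP orientation; "force": force on the tool from outside, world axes, zero at the start; "moment": the same for the moment, N m; "grip_width": finger opening in mm; "gripper_force": force on a finger pad.
Only numpy, scipy, OpenCV 4.12 (cv2) and the standard library are available. Lean on these libraries where they do the work, as an engineer would, in place of code of your own. Each camera call takes 0.05 s, during which the arm holds its last target. There are 200 camera calls.

## Working session

There is one attempt and no reset: what is moved stays moved. The work goes in short steps, Python scripts to look and compute and a tool call to move; the robot and the scene stay as the last step left them, time stands still between calls to the robot, and variables do not carry over. Pictures are saved under pics/ and viewed, at most 14 in all, crops included, and the job is handed in when it is done.

Besides the shell and the picture viewer there is one more tool, called after "Request:" in YAML: its name, and indented under it one key for each argument. send_rows: Moves the arm, as the interface text tells. Its arguments: {"type":"object","properties":{"plan":{"type":"array"},"grip_force":{"type":"number"}},"required":["plan"]}

```bash
mkdir -p pics; cat > h.py <<'E'
import numpy as np, cv2
from cell import env, capture, get_calibration
def snap(n,f):
    im=capture(n); cv2.imwrite('pics/'+f,im[:,:,::-1]); return im
def ray(n,u,v,z,cal=None):
    c=cal or get_calibration(n); K=np.array(c['camera_matrix']);T=np.array(c['cam_to_world'])
    d=T[:3,:3]@np.linalg.solve(K,[u,v,1]);o=T[:3,3]
    return o+d*(z-o[2])/d[2]
def proj(n,p):
    c=get_calibration(n); K=np.array(c['camera_matrix']);T=np.array(c['cam_to_world'])
    q=K@(T[:3,:3].T@(np.array(p)-T[:3,3])); return q[:2]/q[2]
E
python3 - <<'E'
from h import *
a=snap('scene','a.png');b=snap('side','b.png')
for n in('scene','side','wrist'):print(n,np.round(get_calibration(n)['cam_to_world'],2).tolist())
s=env.sense();print(s['ee_pos'],s['tool_rot'],s['grip_width'],s['t'])
E
```

```text
scene [[0.85, 0.35, -0.4, 1033.52], [0.53, -0.54, 0.65, -722.61], [0.01, -0.76, -0.64, 782.08], [0.0, 0.0, 0.0, 1.0]]
side [[-1.0, -0.04, 0.04, 554.01], [-0.06, 0.73, -0.68, 866.51], [-0.0, -0.69, -0.73, 969.87], [0.0, 0.0, 0.0, 1.0]]
wrist [[1.0, 0.0, -0.0, 549.36], [-0.0, -0.95, -0.32, 81.79], [-0.0, 0.32, -0.95, 374.16], [0.0, 0.0, 0.0, 1.0]]
[ 5.49370347e+02 -1.80999886e-02  2.44329586e+02] [-2.22043452 -2.2204336   0.00245443] 85.30436555413665 0.1
```

View pics/a.png

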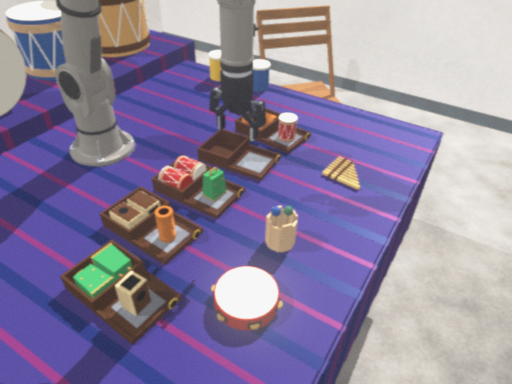

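View pics/b.png

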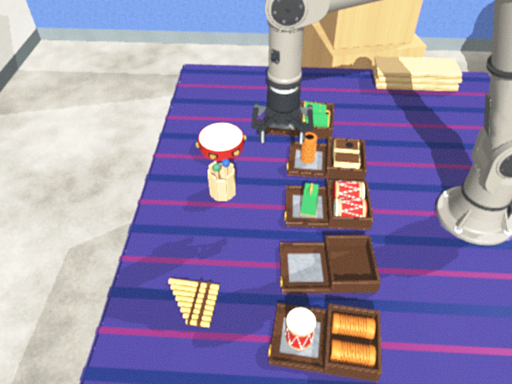

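The side view shows trays along y. From the top of the image (-y): cowbell tray (cajon hidden by the arm), cajon tray (guiro at 309,148), drum tray (cowbell at 311,198), empty tray (felt at 306,268), guiro tray (drum at 300,328). The cup is at (222,182).

```bash
python3 - <<'E'
from h import *
b=cv2.imread('pics/b.png');c=b[85:384,190:400];
cv2.imwrite('pics/b2.png',cv2.resize(c,None,fx=2,fy=2,interpolation=cv2.INTER_CUBIC))
hsv=cv2.cvtColor(b,cv2.COLOR_BGR2HSV)
# grey felt
m=((hsv[...,1]<60)&(hsv[...,2]>90)&(hsv[...,2]<215)).astype(np.uint8);m[:, :270]=0;m[:,335:]=0;m[:100]=0
n,l,s,ce=cv2.connectedComponentsWithStats(m)
for i in range(1,n):
  if s[i,4]>60:
    r=cv2.minAreaRect(np.argwhere(l==i)[:,::-1].astype(np.float32)); bx=cv2.boxPoints(r)
    print(s[i],[np.round(ray('side',*p,7)[:2]).tolist() for p in bx])
# pieces: approximate base/top centres
for nme,u,v,z in[('drum top',301,316,86),('cowbell top',314,186,95),('guiro top',310,137,96),('cup',222,168,92)]:print(nme,ray('side',u,v,z).round())
for nme,u,v,z in[('drum top',288,119,86),('cowbell top',213,171,88),('guiro top',164,209,96),('cajon top',131,278,82),('cup',282,212,92)]:print(nme,ray('scene',u,v,z).round())
E
```

```text
[299 105  13  12  82] [[492.0, -471.0], [449.0, -489.0], [442.0, -429.0], [484.0, -412.0]]
[270 123  25   7 112] [[588.0, -343.0], [590.0, -376.0], [508.0, -380.0], [508.0, -347.0]]
[294 149  29  21 274] [[509.0, -157.0], [504.0, -247.0], [413.0, -240.0], [422.0, -151.0]]
[292 194  22  25 200] [[511.0, 46.0], [512.0, -46.0], [451.0, -49.0], [453.0, 43.0]]
[315 195   9  24 142] [[445.0, -46.0], [422.0, -47.0], [426.0, 41.0], [448.0, 42.0]]
[287 253  37  30 666] [[524.0, 166.0], [432.0, 157.0], [433.0, 245.0], [520.0, 254.0]]
[279 316  42  42 522] [[538.0, 434.0], [529.0, 345.0], [438.0, 353.0], [452.0, 441.0]]
drum top [494. 386.  86.]
cowbell top [457.   5.  95.]
guiro top [ 464. -200.   96.]
cup [713. -55.  92.]
drum top [500. 382.  86.]
cowbell top [463.   6.  88.]
guiro top [ 460. -196.   96.]
cajon top [ 535. -388.   82.]
cup [710. -42.  92.]
```

View pics/b2.png

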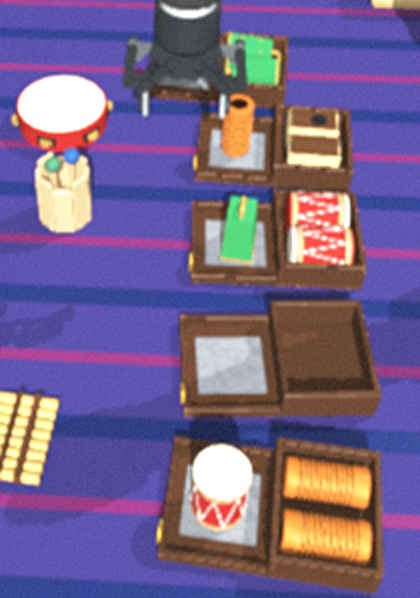

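The felts are about 88 mm, matching a centred square. Drum, empty, cajon and guiro tray spots are about (467,-2), (478,206), (462,-200) and (488,393). The piece heights agree between the two views. Next I turn the jaws to close along y, with the camera on the +x side.

Request:
send_rows:
  plan: [0, 0, 0, 8.2, 0.085, 0, 0, 0, 8.2, 0.085, 0, 0, 0, 8.2, 0.085, 0, 0, 0, 8.2, 0.085, 0, 0, 0, 8.2, 0.085, 0, 0, 0, 8.2, 0.085, 0, 0, 0, 8.2, 0.085, 0, 0, 0, 8.2, 0.085, 0, 0, 0, 8.2, 0.085, 0, 0, 0, 8.2, 0.085, 0, 0, 0, 8, 0.085, -0.02, 0, -0.02, 0, 0.085, -0.02, 0, -0.02, 0, 0.085, 0, 0, -0.01, 0, 0.085, 0, 0, 0, 0, 0.085]
  grip_force: 40

```text
t: 1.6
ee_pos: [511.1, 0.1, 296.8]
tool_rot: [-3.141, -0.0, -0.006]
force: [0.4, 0.3, -0.8]
grip_width: 85.0
gripper_force: 0.0
```

```bash
python3 - <<'E'
from h import *
s=env.sense();print(s['ee_pos'],s['tool_rot'],s['joint_pos'],s['t'])
c=get_calibration('wrist');print(np.round(c['cam_to_world'],2).tolist(),np.round(c['camera_matrix']).tolist())
snap('wrist','w1.png');snap('side','b3.png')
E
```

```text
[5.11118060e+02 8.09249556e-02 2.96752940e+02] [-3.14120032e+00 -3.83968948e-04 -6.20337412e-03] [-0.24779376  0.20490545  0.26187309  1.53019472 -0.05382179  1.40957209
 -1.55327213] 1.6
[[-0.0, -0.95, -0.32, 593.62], [-1.0, 0.0, 0.0, -1.5], [-0.0, 0.32, -0.95, 426.96], [0.0, 0.0, 0.0, 1.0]] [[295.0, 0.0, 256.0], [0.0, 295.0, 194.0], [0.0, 0.0, 1.0]]
```

View pics/w1.png

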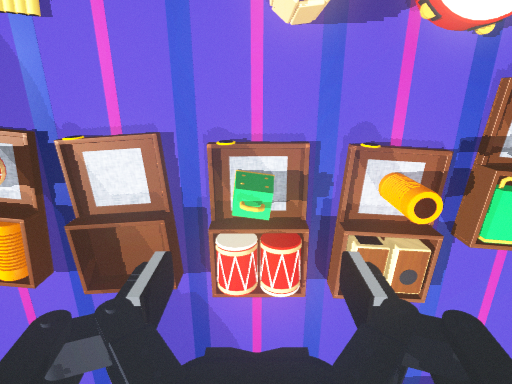

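The wrist view shows the empty tray felt (117,178), the drum tray with the cowbell (254,195), and the cajon tray with the guiro (top mouth at 425,207). It is a good wide view, so I measure felts and the cowbell here.

```bash
cat >> h.py <<'E'
def felts(im,cal,z=7,amin=300):
    hsv=cv2.cvtColor(im,cv2.COLOR_RGB2HSV)
    m=((hsv[...,1]<75)&(hsv[...,2]>90)).astype(np.uint8); m[265:]=0
    m=cv2.morphologyEx(m,cv2.MORPH_OPEN,np.ones((3,3)))
    m=cv2.morphologyEx(m,cv2.MORPH_CLOSE,np.ones((3,3)))
    n,l,s,ce=cv2.connectedComponentsWithStats(m)
    for i in range(1,n):
        if s[i,4]>amin:
            P=np.array([ray('wrist',u+.0,v+.0,z,cal)[:2] for v,u in np.argwhere(l==i)],np.float32)
            r=cv2.minAreaRect(P); print('px',s[i].tolist(),'c',np.round(r[0],1),'size',np.round(r[1],1),'ang',round(r[2],1))
E
python3 - <<'E'
from h import *
im=cv2.imread('pics/w1.png')[:,:,::-1].copy();cal=get_calibration('wrist')
felts(im,cal)
hsv=cv2.cvtColor(im,cv2.COLOR_RGB2HSV)
c=cv2.resize(im[130:270,190:460],None,fx=2.9,fy=2.9,interpolation=cv2.INTER_CUBIC);cv2.imwrite('pics/w1c.png',c[:,:,::-1])
b3=cv2.imread('pics/b3.png')
print(np.round(cal['cam_to_world'],1).tolist())
E
```

```text
px [269, 0, 29, 22, 370] c [688.8 -34.1] size [34.3 22.6] ang 90.0
px [442, 0, 70, 20, 1104] c [ 689.8 -272.1] size [87.6 20.4] ang 90.0
px [0, 143, 21, 57, 837] c [483.  358.1] size [29.  87.7] ang 74.2
px [82, 148, 69, 59, 3224] c [474.8 203.4] size [84.8 85.2] ang 3.8
px [229, 156, 59, 55, 1620] c [465.3  -3.7] size [85.  83.5] ang 90.0
px [358, 159, 67, 56, 1835] c [ 458.6 -200.6] size [84.6 84.3] ang 86.4
px [215, 234, 42, 27, 758] c [359.5  31.8] size [65.2 46.8] ang 90.0
[[-0.0, -0.9, -0.3, 593.4], [-1.0, 0.0, 0.0, -1.4], [0.0, 0.3, -0.9, 424.4], [0.0, 0.0, 0.0, 1.0]]
```

View pics/w1c.png

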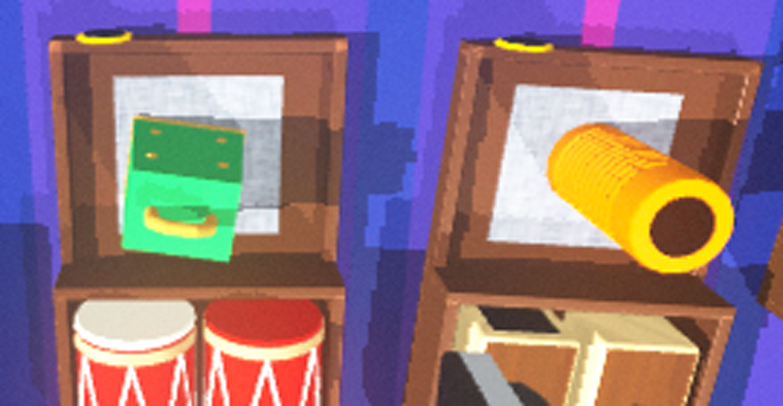

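The crop shows the cowbell's bright top face, with corners at (129,172), (243,184), (231,262) and (121,247) in the crop. The guiro mouth centre is at (683,225), and the base rim front edge of the cowbell runs (135,117)-(244,130).

```bash
python3 - <<'E'
from h import *
cal=get_calibration('wrist')
f=lambda p,z:ray('wrist',p[0]/2.9+190,p[1]/2.9+130,z,cal)[:2].round(1)
P=[f(p,82) for p in[(129,172),(243,184),(231,262),(121,247)]];print(P,np.mean(P,0))
print('rim front',f((135,117),6),f((244,130),6));print('guiro top',f((683,225),96))
e=P[0]-P[1];print('yaw',np.degrees(np.arctan2(-e[0],e[1])))
print(env.sense()['ee_pos'])
E
```

```text
[array([481.3,  25.3]), array([476. , -22.8]), array([439.9, -18.2]), array([447.1,  29.7])] [461.075   3.5  ]
rim front [485.6  27.5] [478.8 -27.5]
guiro top [ 462.8 -204. ]
yaw -6.287890729388526
[5.10373120e+02 1.13949650e-01 2.94565361e+02]
```

Request:
send_rows:
  plan: [-0.025, -0.0034, 0, 0, 0.085, -0.024, 0, 0, 0, 0.085, 0, 0, 0, 6.3, 0.085, 0, 0, 0.03, 0, 0.085, 0, 0, 0.03, 0, 0.085, 0, 0, 0.03, 0, 0.085, 0, 0, 0.03, 0, 0.085, 0, 0, 0.03, 0, 0.085, 0, 0, 0.02, 0, 0.085, 0, 0, 0.01, 0, 0.085, 0, 0, 0, 0, 0.085, 0, 0, 0, 0, 0.085]

```text
t: 2.9
ee_pos: [461.7, 3.4, 115.6]
tool_rot: [3.137, -0.173, 0.001]
force: [0.5, -0.4, -0.1]
grip_width: 85.1
gripper_force: 0.0
```

```bash
python3 - <<'E'
from h import *
s=env.sense();print(s['ee_pos'],s['tool_rot'],s['t'],s['grip_width'])
snap('wrist','w2.png')
E
```

```text
[461.65758443   3.38455235 115.58027392] [ 3.13673910e+00 -1.72629196e-01  1.04065209e-03] 2.9 85.08363405729524
```

View pics/w2.png

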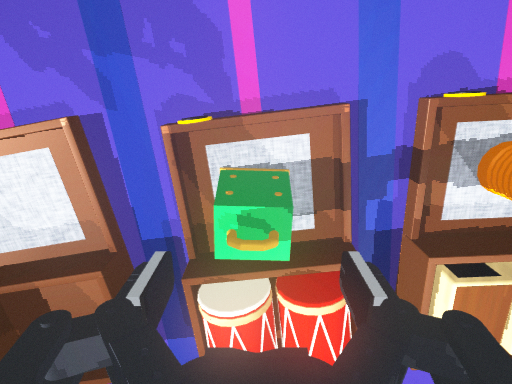

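The cowbell sits square and centred between the jaws (255,235). Descend and grip.

Request:
send_rows:
  plan: [0, 0, 0.02, 0, 0.085, 0, 0, 0.02, 0, 0.085, 0, 0, 0.015, 0, 0.085, 0, 0, 0.0085, 0, 0.085, 0, 0, 0, 0, 0.085, 0, 0, 0, 0, 0.06, 0, 0, 0, 0, 0.06, 0, 0, 0, 0, 0.035, 0, 0, 0, 0, 0.035, 0, 0, 0, 0, 0.035, 0, 0, 0, 0, 0.035, 0, 0, 0, 0, 0.035, 0, 0, 0, 0, 0.035]
  grip_force: 40

```text
t: 4.25
ee_pos: [462.2, 3.7, 53.2]
tool_rot: [-3.136, 0.172, -0.004]
force: [-0.5, 0.7, 5.3]
grip_width: 50.1
gripper_force: 42.6
```

Request:
send_rows:
  plan: [0, 0, -0.01, 0, 0.035, 0, 0, -0.02, 0, 0.035, 0, 0, -0.02, 0, 0.035, 0, 0, -0.02, 0, 0.035, 0, 0, -0.01, -3.3, 0.035, 0, 0, 0, -3, 0.035, 0.0016, -0.02, 0, 0, 0.035, 0.0016, -0.03, 0, 0, 0.035, 0.0016, -0.03, 0, 0, 0.035, 0.0016, -0.03, 0, 0, 0.035, 0.0016, -0.03, 0, 0, 0.035, 0.0016, -0.03, 0, 0, 0.035, 0.0016, -0.02, 0, 0, 0.035, 0.0016, -0.01, 0, 0, 0.035, 0, 0, 0, -3.8, 0.035, 0, 0, 0, 0, 0.035, 0, 0, 0, 0, 0.035]

```text
t: 5.95
ee_pos: [473.9, 202.1, 131.8]
tool_rot: [3.139, 0.1, -0.0]
force: [-1.4, -0.1, -1.0]
grip_width: 50.0
gripper_force: 42.1
```

```bash
python3 - <<'E'
from h import *
s=env.sense();print(s['ee_pos'],s['tool_rot'],s['t'],s['grip_width'],s['gripper_force'])
cal=get_calibration('wrist');im=snap('wrist','w3.png');felts(im,cal)
E
```

```text
[473.87389818 202.08405184 131.7947724 ] [ 3.13902259e+00  9.96188751e-02 -4.45118192e-04] 5.95 50.02996008329393 42.13009566999972
px [0, 105, 89, 106, 3589] c [488.3 386.6] size [72.6 84.7] ang 84.1
px [203, 139, 99, 69, 5131] c [487.6 205. ] size [61.9 85.3] ang 4.4
px [421, 163, 91, 89, 6896] c [466.8  -4.3] size [84.8 85.6] ang 0.3
```

View pics/w3.png

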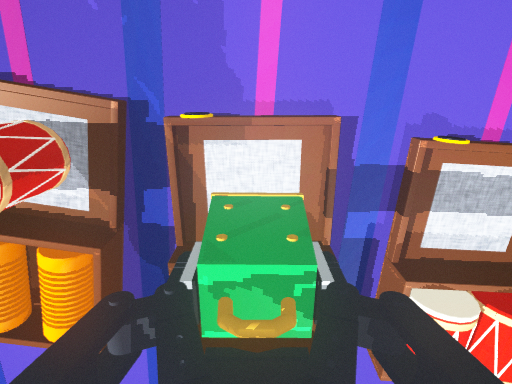

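The cowbell is held upright over the empty tray, and the felt's far edge lines up. Lower gently.

Request:
send_rows:
  plan: [0, 0, 0.015, 0, 0.035, 0, -0.002, 0.02, 0, 0.035, 0, 0, 0.02, 0, 0.035, 0, 0, 0.01, 0, 0.035, 0, 0, 0.005, 0, 0.035, 0, 0, 0.002, 0, 0.035, 0, 0, 0.002, 0, 0.035, 0, 0, 0.001, 0, 0.035, 0, 0, 0.001, 0, 0.035, 0, 0, 0.001, 0, 0.035, 0, 0, 0.0005, 0, 0.035, 0, 0, 0, 0, 0.035, 0, 0, 0, 0, 0.035]

```text
t: 7.3
ee_pos: [473.7, 205.4, 54.3]
tool_rot: [-3.14, -0.104, -0.0]
force: [0.0, 0.3, -2.0]
grip_width: 49.8
gripper_force: 42.1
```

Request:
send_rows:
  plan: [0, 0, 0.0005, 0, 0.035, 0, 0, 0.0005, 0, 0.035, 0, 0, 0.0003, 0, 0.035, 0, 0, 0, 0, 0.035, 0, 0, 0, 0, 0.035]

```text
t: 7.8
ee_pos: [473.6, 205.4, 53.3]
tool_rot: [-3.14, -0.104, 0.0]
force: [-1.7, -0.4, 2.4]
grip_width: 49.8
gripper_force: 42.6
```

Request:
send_rows:
  plan: [0, 0, 0, 0, 0.054, 0, 0, 0, 0, 0.06, 0, 0, 0, 0, 0.085, 0, 0, 0, 0, 0.085, 0, 0, 0, 0, 0.085, 0, 0, -0.02, 0, 0.085, 0, 0, -0.03, 0, 0.085, 0, 0, -0.04, 0, 0.085, 0, 0, -0.04, 0, 0.085, 0, 0, -0.01, 3.8, 0.085, 0.003, -0.03, 0, 0, 0.085, 0.005, -0.04, 0, 0, 0.085, 0.005, -0.04, 0, 0, 0.085, 0.005, -0.04, 0, 0, 0.085, 0.005, -0.029, 0, 0, 0.085, 0, 0, 0, 6, 0.085, 0, 0, 0, 0, 0.085, 0, 0, 0, 0, 0.085]

```text
t: 9.6
ee_pos: [496.9, 383.5, 192.7]
tool_rot: [3.136, -0.163, 0.0]
force: [0.2, 0.1, -0.1]
grip_width: 85.2
gripper_force: 0.0
```

```bash
python3 - <<'E'
from h import *
s=env.sense();print(s['ee_pos'],s['tool_rot'],s['t'],s['grip_width'],s['joint_pos'].round(2))
cal=get_calibration('wrist');im=snap('wrist','w4.png');felts(im,cal)
E
```

```text
[496.89924912 383.496588   192.74146407] [ 3.13610950e+00 -1.62637249e-01  1.51741316e-04] 9.6 85.23511176411341 [-0.75  0.5   0.09  1.37 -0.05  1.28 -2.32]
px [378, 130, 81, 85, 2501] c [476.1 204. ] size [85.1 85. ] ang 3.8
px [189, 142, 98, 95, 6581] c [476.5 406.2] size [110.5 111.6] ang 84.0
```

View pics/w4.png

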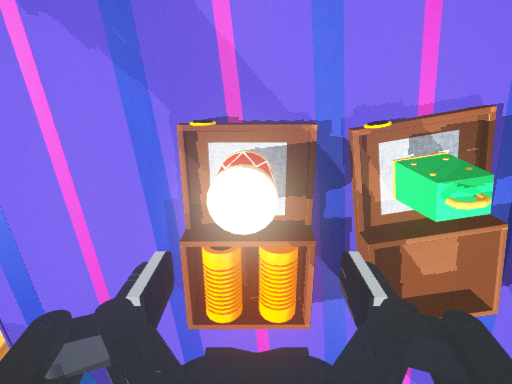

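The drum's white skin is centred near (243,200) and the cowbell stands upright in the empty tray.

```bash
python3 - <<'E'
from h import *
cal=get_calibration('wrist');im=cv2.imread('pics/w4.png')
m=(im.min(2)>235).astype(np.uint8);n,l,s,c=cv2.connectedComponentsWithStats(m);i=1+s[1:,4].argmax();print(s[i])
P=np.array([ray('wrist',u,v,86,cal)[:2] for v,u in np.argwhere(l==i)],np.float32);print(cv2.fitEllipse(cv2.convexHull(P)),cv2.minEnclosingCircle(P))
p=[208,287];print([ray('wrist',u,v,7,cal)[:2].round(1).tolist() for u,v in[(209,143),(287,143),(208,212)]])
E
```

```text
[ 207  143   79   92 4615]
((507.9368591308594, 387.8067321777344), (78.39635467529297, 93.76520538330078), 76.5903549194336) ((507.0576171875, 387.5938415527344), 46.41496658325195)
[[534.1, 428.5], [525.3, 345.5], [455.4, 442.1]]
```

```bash
python3 - <<'E'
from h import *
cal=get_calibration('wrist')
for p in[(242.5,199.5),(207.5,199.5),(278,199.5),(242.5,165.5),(242.5,234)]:print(ray('wrist',*p,86,cal)[:2].round(1))
E
```

```text
[494.8 393.7]
[497.9 423.5]
[491.6 363.5]
[524.3 390.1]
[462.3 397.6]
```

Request:
send_rows:
  plan: [-0.004, -0.0098, 0, 0, 0.085, 0, 0, 0.03, 0, 0.085, 0, 0, 0.03, 0, 0.085, 0, 0, 0.02, 0, 0.085, 0, 0, 0.02, 0, 0.085, 0, 0, 0.02, 0, 0.085, 0, 0, 0.015, 0, 0.085, 0, 0, 0.01, 0, 0.085, 0, 0, 0, 0, 0.085, 0, 0, 0, 0, 0.068, 0, 0, 0, 0, 0.066, 0, 0, 0, 0, 0.05, 0, 0, 0, 0, 0.05, 0, 0, 0, 0, 0.05, 0, 0, 0, 0, 0.05, 0, 0, 0, 0, 0.05]
  grip_force: 40

```text
t: 11.25
ee_pos: [494.7, 395.4, 49.5]
tool_rot: [-3.135, 0.164, -0.004]
force: [0.4, 0.5, 6.1]
grip_width: 58.9
gripper_force: 43.7
```

Request:
send_rows:
  plan: [0, 0, -0.01, 0, 0.05, 0, 0, -0.02, 0, 0.05, 0, 0, -0.03, 0, 0.05, 0, 0, -0.03, 0, 0.05, 0, 0, -0.025, 0, 0.05, 0, 0, -0.01, -3, 0.05, 0, 0, 0, -3, 0.05, -0.002, 0.02, 0, 0, 0.05, -0.003, 0.04, 0, 0, 0.05, -0.003, 0.04, 0, 0, 0.05, -0.003, 0.04, 0, 0, 0.05, -0.003, 0.04, 0, 0, 0.05, -0.003, 0.04, 0, 0, 0.05, -0.003, 0.04, 0, 0, 0.05, -0.003, 0.04, 0, 0, 0.05, -0.003, 0.04, 0, 0, 0.05, -0.002, 0.03, 0, 0, 0.05, 0, 0.02, 0, 0, 0.05, 0, 0.009, 0, 0, 0.05, 0, 0, 0, 0, 0.05]

```text
t: 13.25
ee_pos: [465.2, -5.6, 172.8]
tool_rot: [3.141, -0.004, -0.002]
force: [-0.2, 0.3, -1.3]
grip_width: 59.3
gripper_force: 43.8
```

```bash
python3 - <<'E'
from h import *
s=env.sense();print(s['ee_pos'],s['tool_rot'],s['t'],s['grip_width'],s['joint_pos'].round(2))
cal=get_calibration('wrist');im=snap('wrist','w5.png');felts(im,cal)
E
```

```text
[465.19359936  -5.58794701 172.78813945] [ 3.14130840e+00 -4.19505377e-03 -1.53301598e-03] 13.25 59.25394743347562 [-0.24  0.2   0.24  1.85 -0.05  1.1  -1.55]
px [0, 123, 101, 84, 3127] c [476.4 205. ] size [84.7 86.1] ang 3.7
px [210, 134, 86, 74, 4969] c [470.5  -3.6] size [77.6 84.9] ang 0.3
px [395, 138, 100, 82, 3874] c [ 460.2 -201.6] size [84.9 84.5] ang 86.5
px [211, 249, 92, 16, 1020] c [370.3  -7. ] size [105.2  19.6] ang 89.8
```

Request:
send_rows:
  plan: [0.0016, -0.0017, 0.02, 0, 0.05, 0, 0, 0.03, 0, 0.05, 0, 0, 0.03, 0, 0.05, 0, 0, 0.02, 0, 0.05, 0, 0, 0.01, 0, 0.05, 0, 0, 0.006, 0, 0.05, 0, 0, 0.003, 0, 0.05, 0, 0, 0.001, 0, 0.05, 0, 0, 0.001, 0, 0.05, 0, 0, 0.0005, 0, 0.05, 0, 0, 0.0005, 0, 0.05, 0, 0, 0, 0, 0.05, 0, 0, 0, 0, 0.05]

```text
t: 14.6
ee_pos: [467.4, -2.7, 51.1]
tool_rot: [-3.142, 0.0, -0.0]
force: [0.5, 0.2, -2.6]
grip_width: 59.4
gripper_force: 43.8
```

Request:
send_rows:
  plan: [0, 0.001, 0.0005, 0, 0.05, 0, 0, 0.0005, 0, 0.05, 0, 0, 0.0003, 0, 0.05, 0, 0, 0.0003, 0, 0.05, 0, 0, 0, 0, 0.05, 0, 0, 0, 0, 0.05]

```text
t: 15.2
ee_pos: [467.3, -3.8, 49.5]
tool_rot: [3.142, 0.0, -0.0]
force: [-0.9, -0.1, -0.5]
grip_width: 59.0
gripper_force: 43.8
```

Request:
send_rows:
  plan: [0, 0, 0.0004, 0, 0.05, 0, 0, 0, 0, 0.062, 0, 0, 0, 0, 0.066, 0, 0, 0, 0, 0.085, 0, 0, 0, 0, 0.085, 0, 0, 0, 0, 0.085, 0, 0, -0.02, 0, 0.085, 0, 0, -0.03, 0, 0.085, 0, 0, -0.04, 0, 0.085, 0, 0, -0.04, 0, 0.085, 0, 0, -0.01, 0, 0.085, 0, 0.03, 0, 0, 0.085, 0, 0.04, 0, 0, 0.085, -0.002, 0.04, 0, 0, 0.085, -0.003, 0.04, 0, 0, 0.085, 0, 0.04, 0, 0, 0.085, 0, 0.009, 0, 3.6, 0.085, 0, 0, 0, 0, 0.085, 0, 0, 0, 0, 0.085]

```text
t: 17.1
ee_pos: [462.1, -201.6, 188.2]
tool_rot: [-3.139, 0.096, 0.002]
force: [-0.6, 1.0, -0.5]
grip_width: 85.2
gripper_force: 0.0
```

```bash
python3 - <<'E'
from h import *
s=env.sense();print(s['ee_pos'],s['tool_rot'],s['t'],s['grip_width'],s['joint_pos'].round(2))
cal=get_calibration('wrist');im=snap('wrist','w6.png');felts(im,cal)
E
```

```text
[ 462.1350595  -201.55825203  188.24194427] [-3.13875634e+00  9.56132787e-02  2.07943918e-03] 17.1 85.15612148759276 [ 0.06  0.27  0.4   1.74 -0.11  1.16 -1.15]
px [398, 29, 114, 94, 7437] c [ 545.7 -410.8] size [113.7  84.4] ang 85.3
px [215, 136, 81, 75, 3234] c [ 460.3 -201.4] size [84.9 83.5] ang 86.5
px [26, 139, 95, 77, 2426] c [467.1  -3.3] size [84.9 85.1] ang 0.3
px [0, 172, 62, 69, 3464] c [435.3  56.1] size [67.2 84. ] ang 70.6
px [13, 247, 66, 18, 904] c [373.9  57.4] size [85.1 23. ] ang 89.9
```

View pics/w6.png

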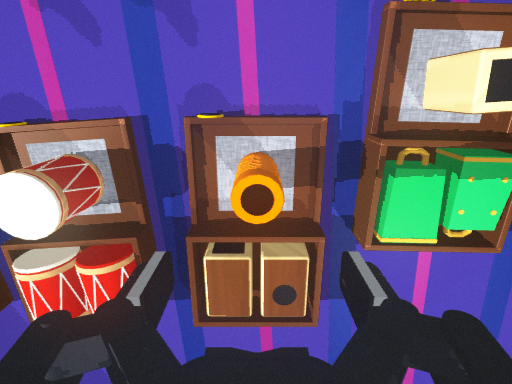

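The drum stands upright in its tray. The guiro mouth is at (258,200), and the cowbell tray with the cajon is at upper right.

```bash
python3 - <<'E'
from h import *
cal=get_calibration('wrist')
for p in[(257.5,199),(232,199),(284,199),(257.5,175),(257.5,223)]:print(ray('wrist',*p,96,cal)[:2].round(1))
print('felt',[ray('wrist',*p,7,cal)[:2].round(1).tolist() for p in[(412,29),(402,120),(503,31)]])
E
```

```text
[ 464.5 -203.3]
[ 465.7 -182.9]
[ 463.2 -224.5]
[ 484.4 -204.5]
[ 443.4 -202.1]
felt [[592.5, -355.9], [509.4, -354.9], [585.6, -441.2]]
```

Request:
send_rows:
  plan: [0.002, 0.0018, 0, 0, 0.085, 0, 0, 0.03, 0, 0.085, 0, 0, 0.03, 0, 0.085, 0, 0, 0.02, 0, 0.085, 0, 0, 0.02, 0, 0.085, 0, 0, 0.02, 0, 0.085, 0, 0, 0.01, 0, 0.085, 0, 0, 0.004, 0, 0.085, 0, 0, 0, 0, 0.085, 0, 0, 0, 0, 0.06, 0, 0, 0, 0, 0.05, 0, 0, 0, 0, 0.046, 0, 0, 0, 0, 0.035, 0, 0, 0, 0, 0.035, 0, 0, 0, 0, 0.035, 0, 0, 0, 0, 0.035, 0, 0, 0, 0, 0.035]
  grip_force: 40

```text
t: 18.85
ee_pos: [465.0, -204.7, 55.8]
tool_rot: [3.14, -0.098, 0.003]
force: [-0.3, 0.7, 6.0]
grip_width: 43.3
gripper_force: 40.8
```

Request:
send_rows:
  plan: [0, 0, -0.01, 0, 0.035, 0, 0, -0.02, 0, 0.035, 0, 0, -0.03, 0, 0.035, 0, 0, -0.03, 0, 0.035, 0, 0, -0.025, 0, 0.035, 0, 0, -0.01, -3.5, 0.035, 0.001, -0.02, 0, 0, 0.035, 0.0015, -0.04, 0, 0, 0.035, 0.0015, -0.04, 0, 0, 0.035, 0.0015, -0.04, 0, 0, 0.035, 0.0015, -0.04, 0, 0, 0.035, 0.0015, -0.04, 0, 0, 0.035, 0.0015, -0.04, 0, 0, 0.035, 0.0015, -0.04, 0, 0, 0.035, 0.0015, -0.04, 0, 0, 0.035, 0.0015, -0.04, 0, 0, 0.035, 0.0015, -0.04, 0, 0, 0.035, 0.0015, -0.04, 0, 0, 0.035, 0.0015, -0.04, 0, 0, 0.035, 0.0015, -0.04, 0, 0, 0.035]

```text
t: 20.85
ee_pos: [485.4, 336.2, 179.8]
tool_rot: [3.14, -0.003, -0.0]
force: [0.7, 0.5, -0.8]
grip_width: 43.2
gripper_force: 41.0
```

Request:
send_rows:
  plan: [0.001, -0.03, 0, 0, 0.035, 0.001, -0.02, 0, 0, 0.035, 0, -0.006, 0, 3, 0.035, 0, 0, 0, 3, 0.035, 0, 0, 0, 0, 0.035, 0, 0, 0, 0, 0.035]

```text
t: 21.45
ee_pos: [487.8, 390.6, 179.7]
tool_rot: [3.136, -0.166, -0.0]
force: [0.1, 0.8, -1.7]
grip_width: 43.0
gripper_force: 41.1
```

```bash
python3 - <<'E'
from h import *
s=env.sense();print(s['ee_pos'],s['tool_rot'],s['t'],s['grip_width'],s['force'])
cal=get_calibration('wrist');im=snap('wrist','w7.png');felts(im,cal)
E
```

```text
[487.75616465 390.56236439 179.67994094] [ 3.13588687e+00 -1.66384346e-01 -3.70157109e-04] 21.45 43.01176554681245 [ 0.10830251  0.78394893 -1.69139311]
px [390, 121, 86, 90, 2779] c [476.2 204. ] size [84.8 85.2] ang 4.0
px [211, 134, 84, 78, 5609] c [489.1 392.5] size [85.4 84.3] ang 83.9
```

Request:
send_rows:
  plan: [0.0013, -0.0013, 0.02, 0, 0.035, 0, 0, 0.03, 0, 0.035, 0, 0, 0.03, 0, 0.035, 0, 0, 0.02, 0, 0.035, 0, 0, 0.01, 0, 0.035, 0, 0, 0.006, 0, 0.035, 0, 0, 0.003, 0, 0.035, 0, 0, 0.001, 0, 0.035, 0, 0, 0.001, 0, 0.035, 0, 0, 0.001, 0, 0.035, 0, 0, 0.0005, 0, 0.035, 0, 0, 0, 0, 0.035, 0, 0, 0, 0, 0.035]

```text
t: 22.8
ee_pos: [489.2, 392.5, 57.6]
tool_rot: [-3.137, 0.167, -0.0]
force: [-0.3, 0.3, -1.8]
grip_width: 43.4
gripper_force: 41.0
```

Request:
send_rows:
  plan: [0, 0, 0.0005, 0, 0.035, 0, 0, 0.0005, 0, 0.035, 0, 0, 0.0005, 0, 0.035, 0, 0, 0.0003, 0, 0.035, 0, 0, 0, 0, 0.035, 0, 0, 0, 0, 0.035]

```text
t: 23.4
ee_pos: [489.1, 392.5, 56.0]
tool_rot: [-3.137, 0.167, -0.0]
force: [-0.8, -0.8, 1.5]
grip_width: 43.2
gripper_force: 41.0
```

Request:
send_rows:
  plan: [0, 0, 0, 0, 0.047, 0, 0, 0, 0, 0.055, 0, 0, 0, 0, 0.085, 0, 0, 0, 0, 0.085, 0, 0, 0, 0, 0.085, 0, 0, -0.02, 0, 0.085, 0, 0, -0.03, 0, 0.085, 0, 0, -0.04, 0, 0.085, 0, 0, -0.04, 0, 0.085, 0, 0, -0.01, -6, 0.085, 0, 0.03, 0, 0, 0.085, 0, 0.045, 0, 0, 0.085, 0, 0.045, 0, 0, 0.085, 0, 0.045, 0, 0, 0.085, 0, 0.045, 0, 0, 0.085, 0, 0.045, 0, 0, 0.085, 0, 0.045, 0, 0, 0.085, 0, 0.045, 0, 0, 0.085, 0, 0.045, 0, 0, 0.085, 0, 0.045, 0, 0, 0.085]

```text
t: 25.4
ee_pos: [488.2, -44.3, 196.0]
tool_rot: [-3.141, 0.002, -0.002]
force: [-0.0, 0.3, -0.1]
grip_width: 85.1
gripper_force: 0.0
```

Request:
send_rows:
  plan: [0, 0.045, 0, 0, 0.085, 0, 0.045, 0, 0, 0.085, 0.005, 0.045, 0, 0, 0.085, 0.01, 0.045, 0, 0, 0.085, 0.01, 0.045, 0, 0, 0.085, 0.01, 0.045, 0, 0, 0.085, 0.01, 0.045, 0, 0, 0.085, 0, 0.03, 0, 0, 0.085, 0, 0, 0, 4, 0.085, 0, 0, 0, 0, 0.085, 0, 0, 0, 0, 0.085]

```text
t: 26.5
ee_pos: [533.3, -386.6, 195.5]
tool_rot: [-3.139, 0.108, -0.0]
force: [0.1, 0.2, 0.5]
grip_width: 84.8
gripper_force: 0.0
```

```bash
python3 - <<'E'
from h import *
s=env.sense();print(s['ee_pos'],s['tool_rot'],s['t'],s['grip_width'],s['joint_pos'].round(2))
cal=get_calibration('wrist');im=snap('wrist','w8.png');felts(im,cal)
c=cv2.resize(im[60:270,120:400],None,fx=2.7,fy=2.7,interpolation=cv2.INTER_CUBIC);cv2.imwrite('pics/w8c.png',c[:,:,::-1])
E
```

```text
[ 533.315578   -386.58409722  195.50763403] [-3.13858584e+00  1.08396022e-01 -3.01089199e-04] 26.5 84.76966704624313 [ 0.35  0.59  0.42  1.27 -0.23  1.34 -0.88]
px [22, 0, 123, 33, 2846] c [ 695.6 -237. ] size [114.   26.6] ang 86.0
px [224, 119, 81, 89, 5225] c [ 539.5 -395.5] size [84.9 99.3] ang 85.2
px [64, 208, 81, 57, 4034] c [ 464.7 -201.3] size [85.6 74.9] ang 86.1
```

View pics/w8c.png

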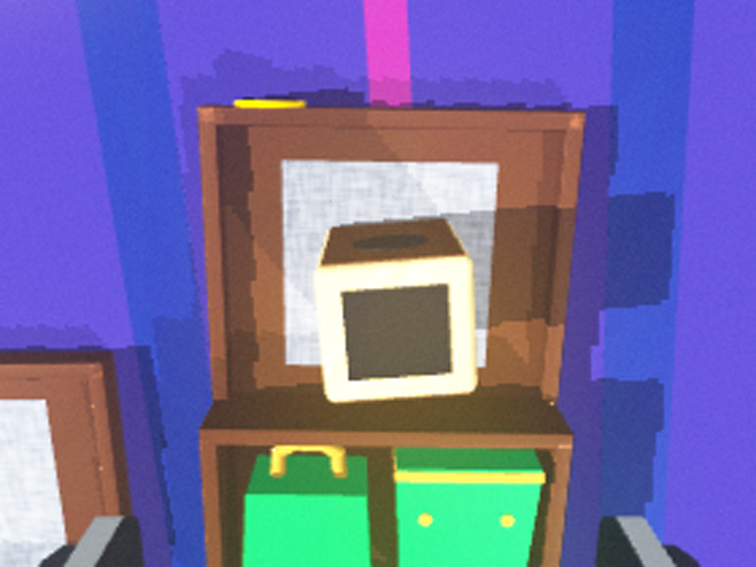

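The crop shows the cajon top face with corners (316,267), (470,257), (476,388) and (328,400), and the felt with corners (281,160), (498,164), (487,366) and (285,364).

```bash
python3 - <<'E'
from h import *
cal=get_calibration('wrist')
f=lambda p,z:ray('wrist',p[0]/2.7+120,p[1]/2.7+60,z,cal)[:2]
for P,z in(([(316,267),(470,257),(476,388),(328,400)],82),([(281,160),(498,164),(487,366),(285,364)],7)):
  Q=np.array([f(p,z) for p in P],np.float32);e=Q[0]-Q[1]+Q[3]-Q[2];print(Q.round(1).tolist(),Q.mean(0),np.degrees(np.arctan2(-e[0],e[1])),[np.linalg.norm(Q[i]-Q[i-1]).round(1) for i in range(4)])
E
```

```text
[[564.9000244140625, -373.5], [564.7000122070312, -421.29998779296875], [521.2000122070312, -422.1000061035156], [520.2999877929688, -373.3999938964844]] [ 542.7873 -397.5813] 0.4401213 [np.float32(44.6), np.float32(47.9), np.float32(43.6), np.float32(48.7)]
[[592.2000122070312, -357.5], [584.7999877929688, -441.79998779296875], [501.6000061035156, -435.79998779296875], [508.3999938964844, -350.3999938964844]] [ 546.7412 -396.3852] -4.7562137 [np.float32(84.1), np.float32(84.6), np.float32(83.5), np.float32(85.6)]
```

Request:
send_rows:
  plan: [0, 0, 0, -4.4, 0.085, 0.0095, 0.011, 0, 0, 0.085, 0, 0, 0.03, 0, 0.085, 0, 0, 0.03, 0, 0.085, 0, 0, 0.02, 0, 0.085, 0, 0, 0.02, 0, 0.085, 0, 0, 0.02, 0, 0.085, 0, 0, 0.015, 0, 0.085, 0, 0, 0.012, 0, 0.085, 0, 0, 0, 0, 0.085, 0, 0, 0, 0, 0.065, 0, 0, 0, 0, 0.054, 0, 0, 0, 0, 0.04, 0, 0, 0, 0, 0.04, 0, 0, 0, 0, 0.04, 0, 0, 0, 0, 0.04, 0, 0, 0, 0, 0.04, 0, 0, 0, 0, 0.04]
  grip_force: 40

```text
t: 28.35
ee_pos: [543.3, -399.2, 50.2]
tool_rot: [3.14, 0.008, 0.004]
force: [0.7, 0.3, 5.3]
grip_width: 49.4
gripper_force: 43.2
```

Request:
send_rows:
  plan: [0, 0, -0.01, 0, 0.04, 0, 0, -0.02, 0, 0.04, 0, 0, -0.03, 0, 0.04, 0, 0, -0.025, 0, 0.04, 0, 0, -0.01, 0, 0.04, -0.01, -0.02, 0, 0, 0.04, -0.015, -0.035, 0, 0, 0.04, -0.015, -0.035, 0, 0, 0.04, -0.015, -0.035, 0, 0, 0.04, -0.015, -0.035, 0, 0, 0.04, -0.01, -0.02, 0, 0, 0.04, -0.003, -0.0175, 0, 0, 0.04, 0, 0, 0, 4, 0.04, 0, 0, 0, 0, 0.04, 0, 0, 0, 0, 0.04]

```text
t: 29.85
ee_pos: [457.8, -201.7, 143.2]
tool_rot: [3.14, -0.1, -0.002]
force: [-0.6, -0.4, -1.3]
grip_width: 49.6
gripper_force: 42.5
```

```bash
python3 - <<'E'
from h import *
s=env.sense();print(s['ee_pos'],s['tool_rot'],s['t'],s['grip_width'],s['force'])
cal=get_calibration('wrist');im=snap('wrist','w9.png');felts(im,cal)
E
```

```text
[ 457.79362878 -201.71007763  143.20258085] [ 3.13986854e+00 -9.99312917e-02 -1.95525296e-03] 29.85 49.57776659659767 [-0.58718525 -0.35242305 -1.33408417]
px [421, 10, 91, 112, 8943] c [ 547.1 -394.2] size [80.4 84.5] ang 85.1
px [207, 138, 95, 74, 5592] c [ 466.9 -201.8] size [84.9 70.6] ang 86.4
px [0, 142, 100, 88, 2994] c [467.1  -6.5] size [84.9 78.8] ang 0.2
px [0, 200, 20, 62, 874] c [422.8  46.6] size [18.3 70.2] ang 70.5
```

Request:
send_rows:
  plan: [0.0023, 0, 0.02, 0, 0.04, 0, 0, 0.03, 0, 0.04, 0, 0, 0.02, 0, 0.04, 0, 0, 0.01, 0, 0.04, 0, 0, 0.006, 0, 0.04, 0, 0, 0.002, 0, 0.04, 0, 0, 0.001, 0, 0.04, 0, 0, 0.001, 0, 0.04, 0, 0, 0.001, 0, 0.04, 0, 0, 0.0005, 0, 0.04, 0, 0, 0, 0, 0.04, 0, 0, 0, 0, 0.04]

```text
t: 31.1
ee_pos: [460.7, -201.6, 52.3]
tool_rot: [3.14, -0.101, 0.0]
force: [-0.2, 0.2, -1.2]
grip_width: 49.7
gripper_force: 42.6
```

Request:
send_rows:
  plan: [0, 0, 0.0005, 0, 0.04, 0, 0, 0.0005, 0, 0.04, 0, 0, 0.0005, 0, 0.04, 0, 0, 0.0005, 0, 0.04, 0, 0, 0, 0, 0.04, 0, 0, 0, 0, 0.04]

```text
t: 31.7
ee_pos: [460.6, -201.6, 50.2]
tool_rot: [3.14, -0.101, -0.0]
force: [-0.1, 0.2, -1.2]
grip_width: 49.9
gripper_force: 42.7
```

Request:
send_rows:
  plan: [0, 0, 0.0004, 0, 0.04, 0, 0, 0, 0, 0.04, 0, 0, 0.0004, 0, 0.04, 0, 0, 0, 0, 0.04, 0, 0, 0, 0, 0.04]

```text
t: 32.2
ee_pos: [460.7, -201.7, 50.1]
tool_rot: [-3.14, 0.101, -0.0]
force: [-2.0, 0.7, 6.4]
grip_width: 49.6
gripper_force: 43.4
```

Request:
send_rows:
  plan: [0, 0, -0.0003, 0, 0.052, 0, 0, 0, 0, 0.06, 0, 0, 0, 0, 0.085, 0, 0, 0, 0, 0.085, 0, 0, 0, 0, 0.085, 0, 0, -0.02, 0, 0.085, 0, 0, -0.03, 0, 0.085, 0, 0, -0.04, 0, 0.085, 0, 0, -0.04, 0, 0.085, 0, 0, -0.01, -3.7, 0.085, 0, -0.03, 0, 0, 0.085, 0.002, -0.045, 0, 0, 0.085, 0.002, -0.045, 0, 0, 0.085, 0.002, -0.045, 0, 0, 0.085, 0.002, -0.045, 0, 0, 0.085, 0.002, -0.045, 0, 0, 0.085, 0.002, -0.045, 0, 0, 0.085, 0.001, -0.045, 0, 0, 0.085, 0, -0.045, 0, 0, 0.085, 0, -0.017, 0, 0, 0.085]

```text
t: 34.2
ee_pos: [472.1, 211.8, 189.5]
tool_rot: [-3.138, -0.013, 0.001]
force: [0.9, 0.3, 0.1]
grip_width: 85.3
gripper_force: 0.0
```

Request:
send_rows:
  plan: [0, 0, 0.02, -3.8, 0.085, 0, 0, 0.03, 0, 0.085, 0, 0, 0.02, 0, 0.085, 0, 0, 0, 0, 0.085, 0, 0, 0, 0, 0.085]

```text
t: 34.7
ee_pos: [473.7, 205.3, 119.9]
tool_rot: [3.14, 0.104, -0.0]
force: [-0.2, -0.2, 0.6]
grip_width: 85.3
gripper_force: 0.0
```

```bash
python3 - <<'E'
from h import *
s=env.sense();print(s['ee_pos'],s['tool_rot'],s['t'],s['grip_width'])
cal=get_calibration('wrist');im=snap('wrist','w10.png')
E
```

```text
[473.73415078 205.3069204  119.86758683] [ 3.13965774e+00  1.04014231e-01 -2.37665349e-04] 34.7 85.3495621040618
```

View pics/w10.png

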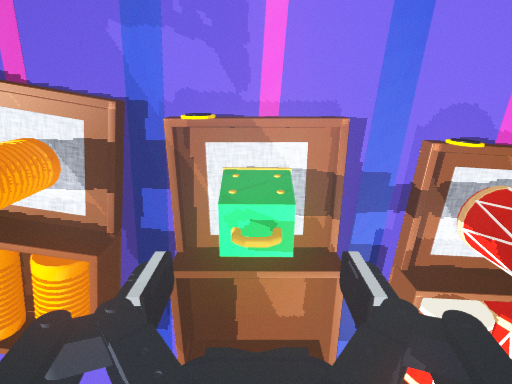

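The cowbell is square and centred between the jaws (257,235); the guiro and drum stand in their trays. Grip it.

Request:
send_rows:
  plan: [0, 0, 0.02, 0, 0.085, 0, 0, 0.02, 0, 0.085, 0, 0, 0.015, 0, 0.085, 0, 0, 0.01, 0, 0.085, 0, 0, 0.003, 0, 0.085, 0, 0, 0, 0, 0.085, 0, 0, 0, 0, 0.06, 0, 0, 0, 0, 0.06, 0, 0, 0, 0, 0.035, 0, 0, 0, 0, 0.035, 0, 0, 0, 0, 0.035, 0, 0, 0, 0, 0.035, 0, 0, 0, 0, 0.035, 0, 0, 0, 0, 0.035]
  grip_force: 40

```text
t: 36.15
ee_pos: [474.5, 205.6, 52.9]
tool_rot: [-3.139, -0.104, -0.003]
force: [-0.2, -0.7, 6.4]
grip_width: 49.7
gripper_force: 42.8
```

Request:
send_rows:
  plan: [0, 0, -0.01, 0, 0.035, 0, 0, -0.02, 0, 0.035, 0, 0, -0.03, 0, 0.035, 0, 0, -0.03, 0, 0.035, 0, 0, -0.02, 0, 0.035, 0, 0, -0.01, 3.8, 0.035, 0, 0.02, 0, 0, 0.035, 0, 0.04, 0, 0, 0.035, 0, 0.04, 0, 0, 0.035, 0, 0.04, 0, 0, 0.035, 0, 0.04, 0, 0, 0.035, 0, 0.04, 0, 0, 0.035, 0, 0.04, 0, 0, 0.035, 0.005, 0.04, 0, 0, 0.035, 0.006, 0.04, 0, 0, 0.035, 0.008, 0.04, 0, 0, 0.035, 0.008, 0.04, 0, 0, 0.035, 0.008, 0.04, 0, 0, 0.035, 0.008, 0.04, 0, 0, 0.035, 0.008, 0.04, 0, 0, 0.035]

```text
t: 38.15
ee_pos: [524.5, -335.5, 171.3]
tool_rot: [-3.14, -0.001, 0.002]
force: [0.7, 0.5, -1.5]
grip_width: 49.7
gripper_force: 41.9
```

Request:
send_rows:
  plan: [0.008, 0.03, 0, 0, 0.035, 0.008, 0.02, 0, 0, 0.035, 0.005, 0.01, 0, 0, 0.035, 0, 0.002, 0, 4.7, 0.035, 0, 0, 0, 0, 0.035, 0, 0, 0, 0, 0.035]

```text
t: 38.75
ee_pos: [545.5, -395.9, 171.2]
tool_rot: [-3.138, 0.126, 0.002]
force: [-1.0, 0.1, -2.2]
grip_width: 49.9
gripper_force: 42.0
```

```bash
python3 - <<'E'
from h import *
s=env.sense();print(s['ee_pos'],s['tool_rot'],s['t'],s['grip_width'],s['force'])
cal=get_calibration('wrist');im=snap('wrist','w11.png');felts(im,cal)
E
```

```text
[ 545.46848996 -395.9131122   171.19746533] [-3.13791728e+00  1.25777172e-01  1.57562369e-03] 38.75 49.9448682076266 [-0.99035343  0.11522618 -2.22113276]
px [0, 0, 129, 47, 4720] c [ 698.8 -241. ] size [115.2  35.7] ang 85.4
px [213, 135, 86, 59, 4908] c [ 558.4 -397. ] size [85.1 60.5] ang 85.4
px [47, 228, 82, 37, 1729] c [ 480.  -202.2] size [85.7 45.6] ang 85.4
```

Request:
send_rows:
  plan: [0.0015, 0.0003, 0.02, 0, 0.035, 0, 0, 0.03, 0, 0.035, 0, 0, 0.03, 0, 0.035, 0, 0, 0.02, 0, 0.035, 0, 0, 0.008, 0, 0.035, 0, 0, 0.004, 0, 0.035, 0, 0, 0.002, 0, 0.035, 0, 0, 0.001, 0, 0.035, 0, 0, 0.001, 0, 0.035, 0, 0, 0.0005, 0, 0.035, 0, 0, 0, 0, 0.035, 0, 0, 0, 0, 0.035]

```text
t: 40.0
ee_pos: [547.3, -397.1, 55.5]
tool_rot: [3.139, -0.129, 0.001]
force: [-0.9, 0.4, -2.1]
grip_width: 49.8
gripper_force: 42.0
```

Request:
send_rows:
  plan: [0, -0.0008, 0.0005, 0, 0.035, 0, 0, 0.0005, 0, 0.035, 0, 0, 0.0005, 0, 0.035, 0, 0, 0.0004, 0, 0.035, 0, 0, 0, 0, 0.035, 0, 0, 0, 0, 0.035]

```text
t: 40.6
ee_pos: [547.2, -396.3, 53.3]
tool_rot: [3.139, -0.129, -0.0]
force: [-1.2, 0.2, -2.0]
grip_width: 50.0
gripper_force: 42.0
```

Request:
send_rows:
  plan: [0, 0, 0.0004, 0, 0.035, 0, 0, 0, 0, 0.035, 0, 0, 0.0004, 0, 0.035, 0, 0, 0, 0, 0.035, 0, 0, 0, 0, 0.035]

```text
t: 41.1
ee_pos: [547.2, -396.4, 53.0]
tool_rot: [3.139, -0.129, 0.0]
force: [-1.3, -0.2, 0.7]
grip_width: 49.9
gripper_force: 42.4
```

Request:
send_rows:
  plan: [0, 0, 0, 0, 0.052, 0, 0, 0, 0, 0.06, 0, 0, 0, 0, 0.085, 0, 0, 0, 0, 0.085, 0, 0, 0, 0, 0.085, 0, 0, -0.02, 0, 0.085, 0, 0, -0.03, 0, 0.085, 0, 0, -0.04, 0, 0.085, 0, 0, -0.04, 0, 0.085, 0, 0, -0.04, 4.7, 0.085, 0, 0, -0.03, -4.7, 0.085, 0, 0, -0.02, -4.7, 0.085, 0, -0.03, 0, 0, 0.085, 0, -0.03, 0, 0, 0.085, 0, -0.03, 0, 0, 0.085, 0, -0.03, 0, 0, 0.085, 0, -0.03, 0, 0, 0.085, 0, 0, 0, 0, 0.085, 0, 0, 0, 0, 0.085]

```text
t: 43.0
ee_pos: [547.4, -245.5, 272.7]
tool_rot: [3.141, 0.003, 0.001]
force: [-0.6, -0.5, -0.2]
grip_width: 85.2
gripper_force: 0.0
```

```bash
python3 - <<'E'
from h import *
s=env.sense();print(s['ee_pos'],s['t'])
cal=get_calibration('wrist');im=snap('wrist','w12.png');felts(im,cal)
b=snap('side','b9.png')
cv2.imwrite('pics/fin.png',np.vstack([cv2.resize(im[90:290],(720,281)),cv2.resize(b[70:384,180:400],(220*281//314,281)) if 0 else cv2.resize(b[70:384,140:480],(720,310))[:, :, :]])[:590,:,::-1])
E
```

```text
[ 547.41580179 -245.52469477  272.74010986] 43.0
px [206, 0, 142, 64, 5642] c [ 698.4 -270.4] size [ 67.  163.7] ang 0.1
px [331, 124, 73, 66, 1789] c [ 546.6 -396.2] size [85.1 84.7] ang 85.1
px [53, 184, 69, 55, 1394] c [466.5  -3.2] size [84.5 85.6] ang 0.1
px [196, 187, 60, 71, 2155] c [ 447.5 -200.8] size [ 84.5 110. ] ang 86.5
px [27, 215, 54, 46, 1952] c [424.   55.5] size [75.  79.2] ang 0.1
```

View pics/fin.png

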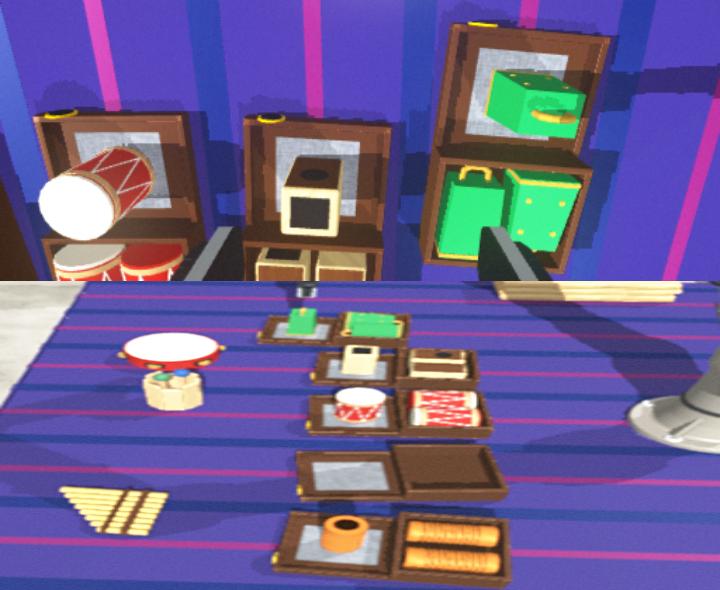

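All four pieces stand upright in their own trays, the sold-out tray is empty, and the cup is unmoved. I run a quick centring check on the top faces, then hand in.

```bash
python3 - <<'E'
from h import *
cal=get_calibration('wrist');k=720/512
f=lambda P,z:np.mean([ray('wrist',u/k,v/1.405+90,z,cal)[:2] for u,v in P],0).round(1)
print('cajon',f([(287,183),(343,184),(337,236),(282,235)],82),'vs 460,-201.5')
print('drum',f([(79,200)],86),'vs 467,-4')
print('cowbell',f([(493,98),(557,108),(583,137),(515,129)],82) ,'vs 546.5,-396')
g=lambda u,v,z:ray('side',u*340/720+140,(v-281)*314/310+70,z)[:2].round(1)
print('guiro',g(346,526,96),'vs 489,392','drum',g(360,396,86))
E
```

```text
cajon [ 460.9 -207.7] vs 460,-201.5
drum [473.1 -11.7] vs 467,-4
cowbell [ 542.4 -391. ] vs 546.5,-396
guiro [489.3 396.3] vs 489,392 drum [467.   -1.8]
```

The hand-read pixels are coarse and disagree between views, so I take one sharper crop.

```bash
python3 - <<'E'
import cv2,numpy as np
im=cv2.imread('pics/w12.png')
c=[cv2.resize(x,None,fx=4,fy=4,interpolation=cv2.INTER_CUBIC) for x in(im[160:270,20:120],im[160:270,180:280])]
cv2.imwrite('pics/z.png',np.hstack(c))
E
```

```text
(no output)
```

View pics/z.png

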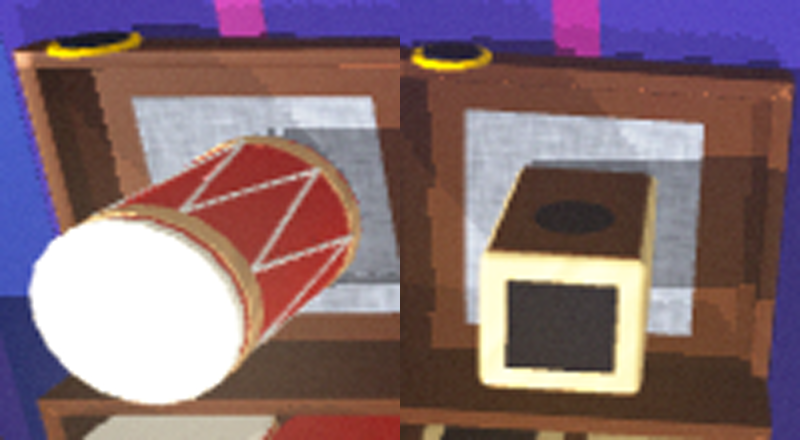

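```bash
python3 - <<'E'
from h import *
cal=get_calibration('wrist');print(np.round(cal['cam_to_world'],1).tolist())
f=lambda P,z,o:[ray('wrist',u/4+o,v/4+160,z,cal)[:2].round(1) for u,v in P]
Q=f([(80,252),(247,265),(241,393),(78,385)],82,180);print(np.round(Q,1).tolist(),np.mean(Q,0))
print('base front',f([(125,168),(255,178)],6,180),'felt',f([(65,110),(303,125)],7,180))
print('drum',f([(138,307),(30,307),(247,307)],86,20))
E
```

```text
[[-0.0, -0.9, -0.3, 629.7], [-1.0, 0.0, -0.0, -249.4], [0.0, 0.3, -0.9, 402.5], [0.0, 0.0, 0.0, 1.0]]
[[482.9, -182.4], [478.5, -232.0], [434.8, -229.4], [437.8, -178.9]] [ 458.5   -205.675]
base front [array([ 481. , -184.8]), array([ 477.1, -231.4])] felt [array([ 503.3, -165. ]), array([ 497.5, -248.8])]
drum [array([467.3,  -8.4]), array([467.4,  23.8]), array([467.2, -40.9])]
```

In the same frame the cajon sits about 2 mm from its felt centre. The side view puts the drum at (467,-1.8) against (467,-4). Both are within measuring error, so I hand in.

```bash
python3 -c "
from cell import env
print(env.close_job())"
```

```text
the job is handed in; nothing more can be done
None
```

I moved all four instruments to the trays of their own kind, upright and within about 5 mm of the felt centres by my last measurements; the sold-out tray is empty, the cup was not touched, and I handed the job in at about 43 s.

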